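# Pump the bench clamp onto a glued drying-rack foot and keep the squeeze on

### The arm

A 6-joint arm with a two-finger parallel gripper is mounted at the origin on the work surface. World frame = base frame: x ahead of the robot, y to its left, z up, the work surface at z = 0. Lengths are in m, angles in degrees, forces in N, time in s.
With the tool pointing down it reaches from about 0.35 to 0.875 m from the base axis. Payload 4.2 kg.
Tool frame: the origin (TCP) lies midway between the tips of the shut fingers; the grasp point (between the pads) lies 19 mm behind it; x points along the fingers, y is the direction in which the jaws open and shut, and the axes are right-handed (so a half turn about x gives the same grasp; the last joint's range is limited). The gripper opens to 87 mm and grips with 3 to 60 N. Pads are 19 mm wide; open, the fingers measure 117 mm over their backs; the gripper's body (75 mm by 190 mm) begins 51 mm behind the grasp point.
Start: joints at [90.046, 22.042, 0.453, 0, -68.411, -14.817], TCP at [0.159, 0.604, 0.223] pointing down, gripper open.
Joint ranges: [-179.83, 179.83], [-69.29, 118.12], [-61.27, 80.66], [-181.25, 117.63], [-171.15, -9.14], [-177.46, 177.46]. Speed limits (degrees/s): [159.86, 159.86, 180, 180, 180, 180].

### API

Orientations are given as a 3x3 rotation matrix whose columns are the frame's x, y, z axes.
In Python, from station import r gives the robot as it stands.
- The arm moves only by the tool play_rows, never from a script. Its argument "plan" is a list that holds one entry, the list of rows, each a list of 6 numbers: the shift along the tool's x, y, z in cm, then the turn, a rotation vector about the tool's x, y, z in units of 10 degrees (1.0 is 10 degrees). A call has 1 to 5 rows; each row is the pose to reach, as a shift and turn from the pose commanded when the call began, along the tool's axes at that moment; what a row does not reach only later rows make up. A row lasts 1/8 s, in which the tool goes at most 62.5 mm and 10.7 degrees, less where a joint would pass 70% of its speed; a pose out of reach is approached as far as the arm can. A call with a gripper value outside its range is refused whole. "hand" is the opening, from 0 (shut) to 1 (fully open), set as the call begins (left out, the last holds). The fingers move at their own pace and stop on an object; the grip force is fixed at half the most. Time passes only in rows, so rows that repeat a pose let the fingers close. It gives the time, the measured TCP pose, the force and the opening at its end, in the units of the state.
- r.sense(): the state, without advancing time (a new reading comes with each control period).
- r.capture(name): name is "side" or "top" or "wrist"; returns (picture, depth): 400x640x3 uint8, blue, green, red; 400x640 float32, m along the optical axis (not along the pixel's ray), 0 where there is no reading.
- r.get_calibration(name): a dict with "vfov" (degrees; the focal length in pixels is half the picture's height over the tangent of half this angle, whatever the lens; pixels are square), "cx", "cy" (the principal point, pixels), "rvec" (rotation vector, rad) and "tvec" (3), from world to camera coordinates, as OpenCV has them. Camera axes: x right, y down, z forward; pixel columns grow to the right and rows downward; lengths in m; the calibration is good to about 2 mm. A picture is of the moment at which its call begins: read the wrist's pose just before it. get_calibration takes no time and is no camera call; for the wrist camera it gives the pose at the moment of the call.
- r.finish_job(): hands the job in, once; it reports no verdict.
The state is a dict: "time_s": time; "joints": joint angles; "joint_velocities": joint speeds; "effort": joint torques, N m; "tcp_pos": TCP position; "ee_rot": TCP orientation; "wrist_force": force on the tool from outside, world axes, zero at the start; "moment": the same for the moment, N m; "gripper_width": opening from 0.0 (shut) to 1.0 (fully open).
Only numpy, scipy, OpenCV 4.12 (cv2) and the standard library are available. Lean on these libraries where they do the work, as an engineer would, in place of code of your own. Each camera call takes 0.05 s, during which the arm holds its last target.

### The job

The wooden foot of the drying rack has just been glued and lies in the bench clamp. Work the clamp's upright ratchet trigger back and forth to drive the jaw up until its sprung rubber pad presses the foot against the fixed stop, then finish while still holding the trigger, with the pad pushed in about half of its spring travel: no more than that is needed, and pushing the pad nearly all the way in crushes the joint. Move the jaw only with the trigger, keep off the foot, and leave the other things on the counter alone.

Things in the scene. Friction and masses are not known exactly. Their poses are not given: they have to be found in the camera images.
- clamp: one-hand bar clamp fixed on a light wooden board 340 x 110 x 18 mm. Origin: at counter height, 5 mm from the board's centre towards the trigger end. x: along the bar from trigger to fixed stop (the jaw closes to +x); z up. Grey housing cheeks round the trigger: x -123 to -37, y -26 to 26, top z 95 mm. Steel bar, 12 mm wide, z 57 to 67 mm, its tail to x -190 mm at most, carries the jaw
- trigger_bar (a point): centre of the trigger's cross bar: black, round, level, 50 mm long, 16 mm thick, lying along the clamp's y, 140 mm above the counter on an upright stem (10 mm along the clamp's x, 16 mm wide). Nothing else stands above 95 mm near it: pinch it from above, fingers before and behind it along the clamp's x, or push it from its -x side
- trigger (a joint): rad: 0 at rest (leaning 0.14 to clamp -x), 0.28 at its stop; level axle 106 mm below the cross bar, so the bar travels 30 mm to +x. Return spring 1.4 to 2.7 N at the bar. Going to +x it takes up 0 to 5 mm of play (ratchet teeth 5 mm apart), then drives the jaw 52 mm per rad: about 10 mm a full stroke. Going back, a pad force above 4 N pushes the jaw back with it; otherwise the jaw stays
- jaw (a joint): how far the jaw has been driven towards the stop, m (0 to 0.085), held by 4 N of dry friction. It starts between 0 and 0.030. The squeeze that is wanted is more than this friction holds, so it lasts only while the trigger is held
- pad (a joint): how far the sprung pad is pushed in towards the jaw plate, m: 0 free, 0.0155 fully in; spring 1000 N/m. Half way is about 8 mm (8 N); above 12.5 mm the glued joint is crushed. The gap between pad and jaw plate is 16 mm when the pad is free and is seen from above
- pad_face (a point): centre of the pad's pressing face, which looks to the clamp's +x; the pad is a black rubber plate 10 mm thick, 42 mm wide and 42 mm high on two steel pins before the steel jaw plate (12 x 44 mm, top 78 mm above the counter)
- anvil_face (a point): centre of the face of the fixed stop that looks to the clamp's -x, 138 mm from the clamp's origin along its x
- anvil: the fixed stop: a dark steel plate 18 mm thick, 46 mm wide, its top 78 mm above the counter. Origin: below its face, at counter height
- foot_center (a point): centre of the glued wooden foot: light wooden block 50 mm long (its own x, roughly along the clamp's x), 36 mm wide, 40 mm high, with a dark glue seam across the middle and a 14 mm dowel standing 16 mm up from its top. It stands loose on the board between pad and stop, 3 to 9 mm short of the stop; the pad pushes it there
- foot: the same foot; origin at the centre of its underside, z up
- tray: bystander: bamboo tray 130 x 200 x 35 mm with clothespins; origin under its centre
- scraper: bystander: black silicone lint scraper, 150 mm long, 110 mm wide blade, 12 mm high, lying flat; origin on its underside near its middle
- jar: bystander: ribbed glass jar with a steel flip-top lid, 88 mm across, 110 mm high; origin under its centre
- dish: bystander: steel key dish 110 mm across, 26 mm high; origin under its centre
Mind the look-alikes: they are no part of the job. Of the things like the foot, leave any that is red; of the rest the smaller one is meant.

How it is judged:
By the outcome, as a careful person would: the job done as asked, in the order asked, and still so for the second after the job is handed in, while the arm keeps its last pose, push and grip.
It also fails if it takes over 58 s, if anything falls off the work surface, if the arm or the gripper's body presses on something with over 40 N, if the wrist force passes 120 N, or if a joint passes its speed limit or range.

## Working session

There is one attempt and no reset: what is moved stays moved. The work goes in short steps, Python scripts to look and compute and a tool call to move; the robot and the scene stay as the last step left them, time stands still between calls to the robot, and variables do not carry over. Pictures are saved under pics/ and viewed, and the job is handed in when it is done.

Besides the shell and the picture viewer there is one more tool, called after ">>>" in YAML: its name, and indented under it one key for each argument. play_rows: Moves the arm, as the interface text tells. Its arguments: {"type":"object","properties":{"plan":{"type":"array","items":{"type":"array","items":{"type":"array","items":{"type":"number"}}}},"hand":{"type":"number"}},"required":["plan"]}

```bash
mkdir -p pics; ls
cat > h.py <<'E'
import numpy as np, cv2
from station import r
def snap(n,f):
    c=r.get_calibration(n); im,d=r.capture(n); cv2.imwrite(f'pics/{f}.png',im); np.savez(f'pics/{f}.npz',im=im,d=d,**{k:np.array(v) for k,v in c.items()}); return im,d,c
def world(f,u,v,z=None):
    k=np.load(f'pics/{f}.npz'); F=200/np.tan(np.radians(float(k['vfov'])/2))
    R=cv2.Rodrigues(k['rvec'].astype(float))[0]; t=k['tvec'].reshape(3)
    ray=np.array([(u-k['cx'])/F,(v-k['cy'])/F,1.]); o=-R.T@t; dr=R.T@ray
    s=float(k['d'][int(round(v)),int(round(u))]) if z is None else (z-o[2])/dr[2]
    return o+s*dr
def pix(f,p):
    k=np.load(f'pics/{f}.npz'); F=200/np.tan(np.radians(float(k['vfov'])/2))
    R=cv2.Rodrigues(k['rvec'].astype(float))[0]; q=R@np.array(p)+k['tvec'].reshape(3)
    return F*q[0]/q[2]+k['cx'],F*q[1]/q[2]+k['cy']
E
python3 - <<'E'
from h import *
for n in('top','side','wrist'):
    im,d,c=snap(n,n+'0'); print(n,c)
print(r.sense())
E
```

```text
pics
top {'vfov': 54.91597711900614, 'cx': 322.22377116111215, 'cy': 196.1602597095553, 'rvec': array([ 2.14625949, -2.1374131 ,  0.19972408]), 'tvec': array([-0.00890193,  0.66040629,  0.99206219])}
side {'vfov': 51.330593372185014, 'cx': 313.70013169691225, 'cy': 203.27723316983685, 'rvec': array([ 0.07686808, -2.70240011,  1.49684426]), 'tvec': array([0.6456116 , 0.09356046, 1.08797441])}
wrist {'vfov': 61.84480624587241, 'cx': 319.06030596954406, 'cy': 196.9408832946053, 'rvec': array([-1.80943316,  2.34886195,  0.30721133]), 'tvec': array([ 0.62389213, -0.03075949,  0.38975476])}
{'time_s': 0.15, 'joints': array([ 9.00462624e+01,  2.20799680e+01,  3.98238962e-01, -1.91900515e-02,
       -6.84110608e+01, -1.48168954e+01]), 'joint_velocities': array([-6.43234270e-03, -1.44410681e-01,  1.22803827e-01,  1.09272005e-01,
       -2.87327588e-02,  2.42703395e-05]), 'effort': array([ 2.97130582e-04, -3.91053736e+01,  1.87586403e+01,  4.22236338e+00,
        1.23452162e-02, -1.40751254e-04]), 'tcp_pos': array([0.15921698, 0.60391659, 0.22172478]), 'ee_rot': array([[-3.10125730e-04, -2.55069327e-01, -9.66922718e-01],
       [-1.61971972e-03, -9.66921368e-01,  2.55069491e-01],
       [-9.99998640e-01,  1.64524741e-03, -1.13273626e-04]]), 'wrist_force': array([0.59908122, 0.06402263, 0.88180057]), 'moment': array([-0.02840714,  0.01307536, -0.00825149]), 'gripper_width': 0.9965648468948218}
```

View pics/top0.png

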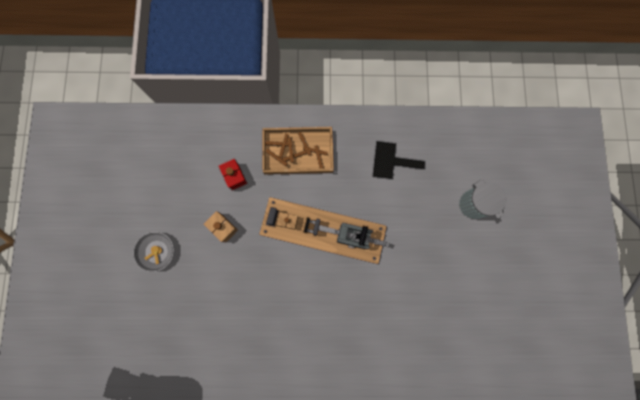

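View pics/side0.png

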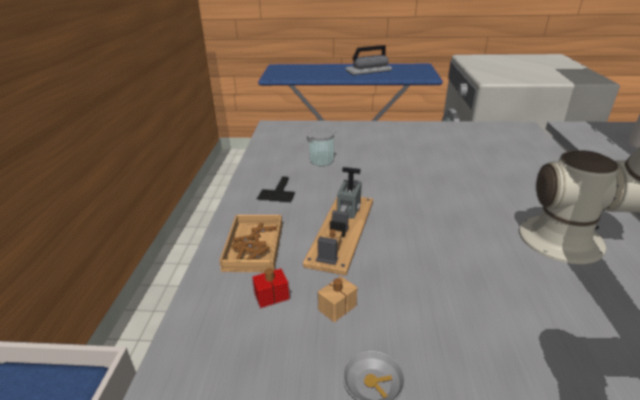

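View pics/wrist0.png

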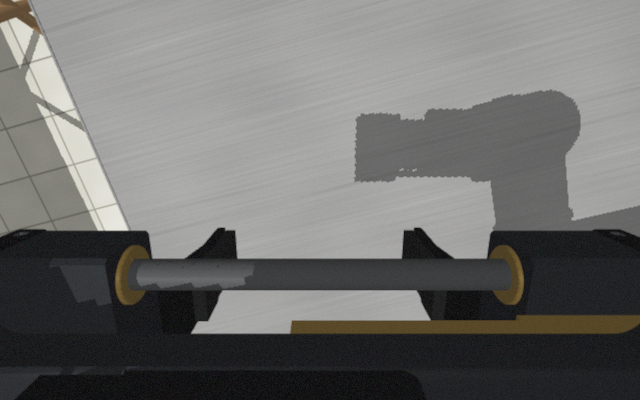

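Top view: the clamp runs from the trigger end at about (390,245) to the stop at (272,215). Foot-like blocks are at (290,220), in the clamp, at (220,227), loose and larger, and at (232,173), red. The one in the clamp fits, being not red and the smaller. I'll confirm it in an enlarged crop.

Run:
```python
from h import *
im=cv2.imread('pics/top0.png')
cv2.imwrite('pics/topc.png',cv2.resize(im[150:275,200:400],None,fx=4,fy=4,interpolation=cv2.INTER_CUBIC))
im=cv2.imread('pics/side0.png')
cv2.imwrite('pics/sidec.png',cv2.resize(im[155:325,240:400],None,fx=3.5,fy=3.5,interpolation=cv2.INTER_CUBIC))
```

```text
(no output)
```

View pics/topc.png

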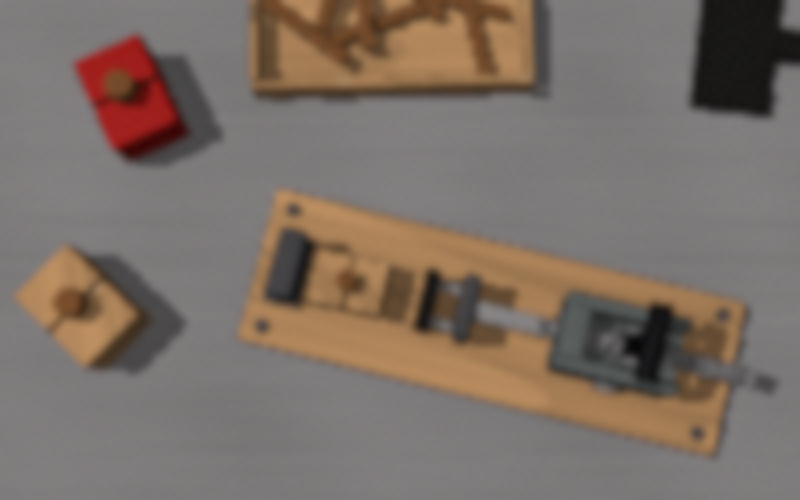

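View pics/sidec.png

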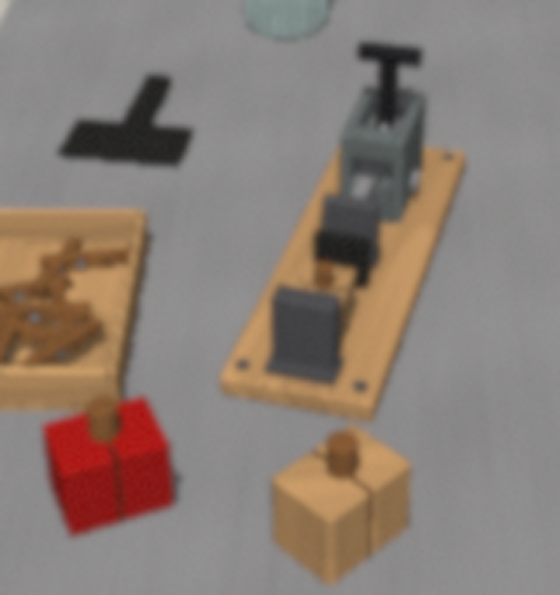

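The crop confirms it: the foot in the clamp, crop (347,280), is smaller than the loose one at (82,305). Trigger bar at crop (655,342), board corners at (280,190), (748,300), (718,457) and (240,338).

Run:
```python
from h import *
f='top0'
g=lambda a,b,z=None:world(f,200+a/4-.4,150+b/4-.4,z)
C=np.array([g(*c,.018) for c in[(280,190),(748,300),(718,457),(240,338)]]);print(C.round(4))
c=C.mean(0); ax=(C[0]+C[3]-C[1]-C[2])[:2];ax/=np.linalg.norm(ax)
print('size',np.linalg.norm(C[0]-C[1]),np.linalg.norm(C[0]-C[3]))
o=c[:2]-.005*ax; ay=np.array([-ax[1],ax[0]]); print('axis',ax,np.degrees(np.arctan2(ax[1],ax[0])),'orig',o)
def cl(p): q=p[:2]-o; return (q@ax*1e3).round(1),(q@ay*1e3).round(1),(p[2]*1e3).round(1)
for n,a,b,z in[('bar',655,342,.148),('anvilface top L',308,270,.078),('foot c',347,275,.058),('foot right',378,285,.058),('padL',420,300,.07),('padR',437,303,.07),('plate',467,308,.078)]:
    print(n,cl(g(a,b,z)),g(a,b,z).round(4),'depth',cl(g(a,b)))
s=r.sense();print(s['joints'])
```

```text
[[ 0.6633  0.1412  0.018 ]
 [ 0.5872 -0.187   0.018 ]
 [ 0.4791 -0.1636  0.018 ]
 [ 0.5594  0.1662  0.018 ]]
size 0.33694446851061566 0.10689533500766836
axis [0.2311503  0.97291805] 76.63519567027578 orig [ 0.5710984  -0.01567461]
bar (np.float64(-92.2), np.float64(0.9), np.float64(148.0)) [ 0.5489 -0.1052  0.148 ] depth (np.float64(-92.8), np.float64(0.4), np.float64(143.1))
anvilface top L (np.float64(133.1), np.float64(1.9), np.float64(78.0)) [0.6    0.1142 0.078 ] depth (np.float64(140.4), np.float64(-3.3), np.float64(19.0))
foot c (np.float64(109.3), np.float64(-2.8), np.float64(58.0)) [0.5991 0.0901 0.058 ] depth (np.float64(107.6), np.float64(-1.2), np.float64(75.1))
foot right (np.float64(87.5), np.float64(-1.1), np.float64(58.0)) [0.5924 0.0692 0.058 ] depth (np.float64(87.6), np.float64(-1.3), np.float64(56.0))
padL (np.float64(57.1), np.float64(3.0), np.float64(70.0)) [0.5813 0.0406 0.07  ] depth (np.float64(57.6), np.float64(2.2), np.float64(60.5))
padR (np.float64(45.7), np.float64(2.3), np.float64(70.0)) [0.5794 0.0293 0.07  ] depth (np.float64(47.6), np.float64(-2.0), np.float64(19.8))
plate (np.float64(25.4), np.float64(1.6), np.float64(78.0)) [0.5754 0.0094 0.078 ] depth (np.float64(25.4), np.float64(1.6), np.float64(78.5))
[ 9.00462624e+01  2.20799680e+01  3.98238962e-01 -1.91900515e-02
 -6.84110608e+01 -1.48168954e+01]
```

Run:
```python
from h import *
# side cross-check of bar ends
for u,v in[(342.5,170.5),(360.5,171.5),(351.5,170.5)]: print(world('side0',u,v,.143),world('side0',u,v))
s=r.sense(); R=s['ee_rot']; d=np.array([.549,-.105,.222])-s['tcp_pos']; print(R.T@d*100)
print('predict bar px side',pix('side0',[.549,-.105,.14]))
```

```text
[ 0.57227018 -0.09603451  0.143     ] [ 0.57228881 -0.10756658  0.13699469]
[ 0.52364813 -0.09157786  0.143     ] [ 0.51092336 -0.36396018  0.00052883]
[ 0.54785793 -0.09672842  0.143     ] [ 0.54789215 -0.09520965  0.14379036]
[  0.07521442  58.60453566 -55.77130821]
predict bar px side (np.float64(351.0263627130397), np.float64(170.0700939543773))
```

>>> play_rows:
  plan:
    - [[0,4,-4,0,0,0],[0,8,-8,0,0,0],[0,12,-12,0,0,0],[0,16,-16,0,0,0],[0,20,-20,0,0,0]]
  hand: 1

```text
time_s: 0.78
tcp_pos: [0.3022, 0.3581, 0.2225]
ee_rot: [[-0.0, -0.254, -0.967], [-0.0, -0.967, 0.254], [-1.0, 0.0, 0.0]]
wrist_force: [1.2, 0.3, 0.3]
gripper_width: 0.999
```

>>> play_rows:
  plan:
    - [[0,4,-4,0,0,0],[0,8,-8,0,0,0],[0,12,-12,0,0,0],[0,16,-16,0,0,0],[0,20,-20,0,0,0]]

```text
time_s: 1.4
tcp_pos: [0.4447, 0.1139, 0.2227]
ee_rot: [[0.0, -0.255, -0.967], [0.0, -0.967, 0.255], [-1.0, -0.0, -0.0]]
wrist_force: [0.7, 0.8, -0.0]
gripper_width: 1.005
```

>>> play_rows:
  plan:
    - [[0,4,-3.5,0,0,0],[0,8,-7,0,0,0],[0,12,-10.5,0,0,0],[0,16,-13.5,-0.14,0,0],[0,18.5,-15.7,-0.14,0,0]]

```text
time_s: 2.02
tcp_pos: [0.549, -0.1055, 0.2221]
ee_rot: [[-0.001, -0.233, -0.973], [-0.0, -0.973, 0.233], [-1.0, 0.0, 0.001]]
wrist_force: [-0.6, 0.8, -0.2]
gripper_width: 0.997
```

Run:
```python
from h import *
for n in('top','wrist'): snap(n,n+'1')
s=r.sense();print(s['tcp_pos'],s['ee_rot'],s['wrist_force'])
im=cv2.imread('pics/top1.png')
cv2.imwrite('pics/topc1.png',cv2.resize(im[150:275,240:440],None,fx=4,fy=4,interpolation=cv2.INTER_CUBIC))
print(pix('wrist1',[.549,-.105,.14]))
```

```text
[ 0.54943113 -0.10585481  0.22162636] [[-1.12195285e-03 -2.35148254e-01 -9.71958867e-01]
 [-4.32240568e-04 -9.71959274e-01  2.35148851e-01]
 [-9.99999277e-01  6.83945977e-04  9.88851865e-04]] [ 0.3258858  -0.28163257 -0.74706019]
(np.float64(315.7907920740048), np.float64(206.93568235271184))
```

View pics/wrist1.png

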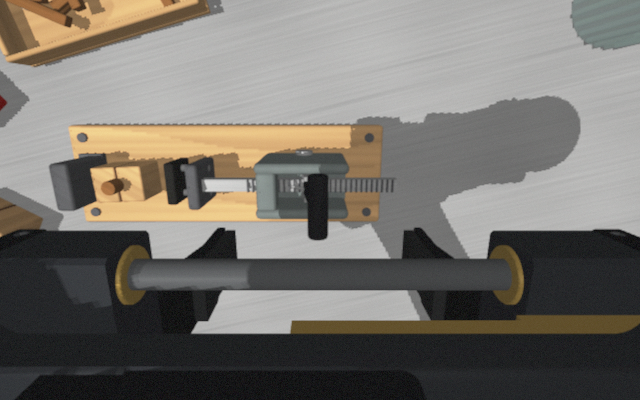

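View pics/topc1.png

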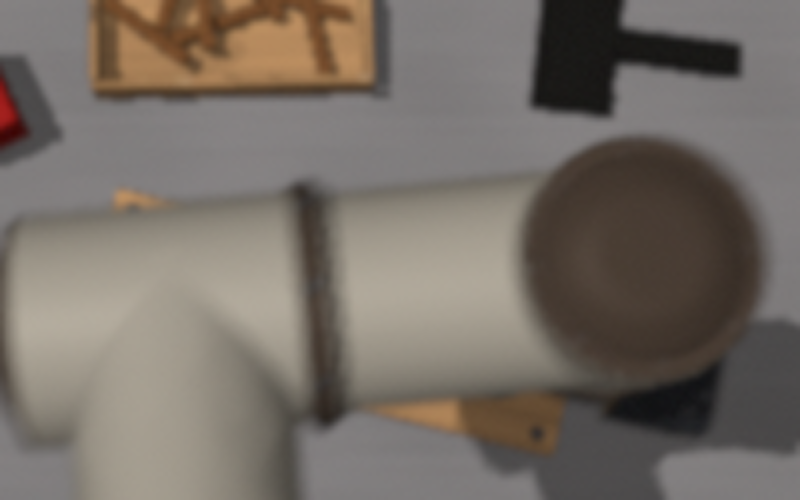

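The wrist picture shows the trigger bar at (317,207), about 2 px from my prediction of (316,207). The pad is at (176,181), the jaw plate at (200,184) and the foot at (125,182). I'll measure these in a crop.

Run:
```python
from h import *
im=cv2.imread('pics/wrist1.png')
cv2.imwrite('pics/wc1.png',cv2.resize(im[110:250,40:240],None,fx=4,fy=4,interpolation=cv2.INTER_CUBIC))
k=np.load('pics/wrist1.npz');R=cv2.Rodrigues(k['rvec'])[0];print(-R.T@k['tvec'].reshape(3),R[2])
```

```text
[ 0.61953032 -0.12423958  0.3835568 ] [-0.25168425  0.05938691 -0.96598563]
```

View pics/wc1.png

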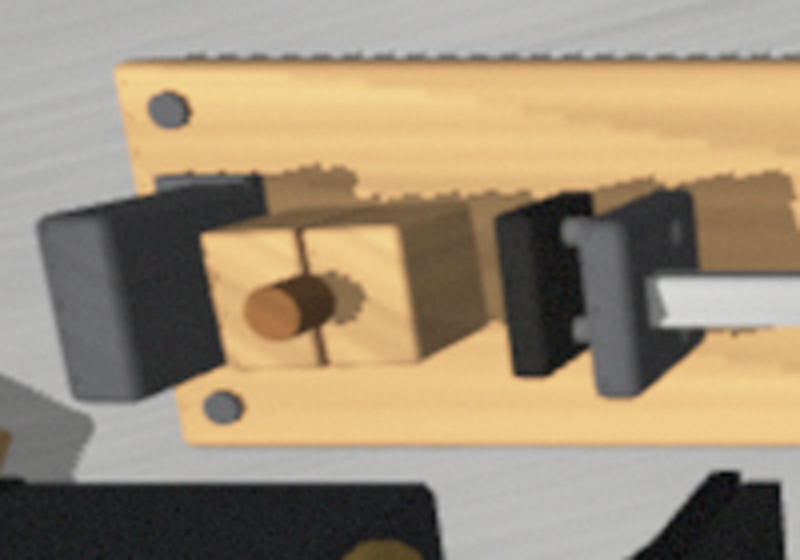

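```bash
cat >> h.py <<'E'
O=np.array([.5711,-.0157]);AX=np.array([.2312,.9729])
def cl(p): q=np.asarray(p)[:2]-O; return np.array([q@AX,q@[-AX[1],AX[0]],p[2]])*1e3
E
python3 - <<'E'
from h import *
g=lambda a,b,z=None:cl(world('wrist1',40+a/4-.4,110+b/4-.4,z)).round(1)
print('bar',cl(world('wrist1',317.5,207,.148)),'tcp',cl(r.sense()['tcp_pos']))
for n,a,b,z in[('anvil face',124,310,.078),('footL',218,300,.058),('footR',409,290,.058),('padface',506,295,.075),('plate front',590,310,.078)]: print(n,g(a,b,z),g(a+10 if n!='footL' else a+12,b))
for c in [(115,62),(187,443)]: print(g(*c,.018))
E
```

```text
bar [-93.32685232  -1.49091496 148.        ] tcp [-92.72146045   0.23784937 221.62635738]
anvil face [138.7  -0.8  78. ] [138.5  -0.2  75.2]
footL [130.1   1.3  58. ] [128.2   1.7  56.4]
footR [82.1 -1.  58. ] [81.  -0.5 55.4]
padface [50.1 -3.5 75. ] [53.3 -0.7 62.9]
plate front [29.4 -0.4 78. ] [27.6 -0.1 76.7]
[173.6 -55.   18. ]
[174.1  52.6  18. ]
```

>>> play_rows:
  plan:
    - [[3,0,0,0,0,0],[6,0,0,0,0,0],[8,0,0,0,0,0],[9,0,0,0,0,0],[9.5,0,0,0,0,0]]

```text
time_s: 2.75
tcp_pos: [0.5487, -0.1029, 0.1274]
ee_rot: [[-0.0, -0.231, -0.973], [-0.0, -0.973, 0.231], [-1.0, 0.0, 0.0]]
wrist_force: [0.6, 0.6, -0.7]
gripper_width: 1.003
```

>>> play_rows:
  plan:
    - [[0,0,0,0,0,0],[0,0,0,0,0,0],[0,0,0,0,0,0],[0,0,0,0,0,0],[0,0,0,0,0,0]]
  hand: 0

```text
time_s: 3.38
tcp_pos: [0.5488, -0.1034, 0.1277]
ee_rot: [[0.0, -0.231, -0.973], [0.0, -0.973, 0.231], [-1.0, -0.0, -0.0]]
wrist_force: [-0.8, 0.9, -0.8]
gripper_width: 0.514
```

Run:
```python
from h import *
s=r.sense();print(s['tcp_pos'],cl(s['tcp_pos']),s['wrist_force'],s['gripper_width']*87)
snap('wrist','wrist2'); snap('side','side2')
```

```text
[ 0.54880973 -0.10335319  0.12767965] [-90.43129638   1.42078302 127.67964548] [-0.82088315  0.89759503 -0.79093765] 44.70876257333362
```

View pics/wrist2.png

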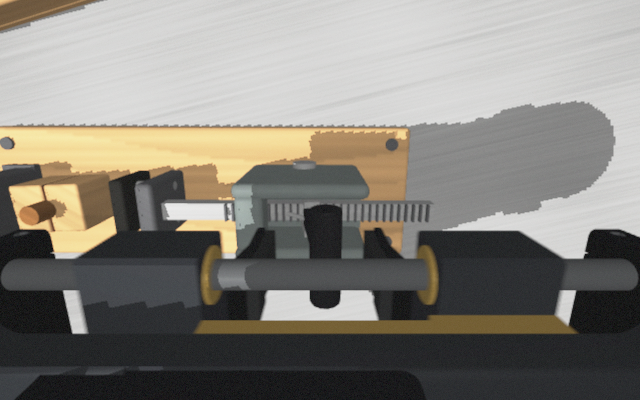

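>>> play_rows:
  plan:
    - [[0,0.2,0,0,0,0],[0,0.2,0,0,0,0],[0,0.2,0,0,0,0],[0,0.2,0,0,0,0],[0,0.2,0,0,0,0]]

```text
time_s: 4.1
tcp_pos: [0.5482, -0.1055, 0.1276]
ee_rot: [[-0.0, -0.231, -0.973], [-0.0, -0.973, 0.231], [-1.0, 0.0, 0.0]]
wrist_force: [-0.8, -0.9, 0.3]
gripper_width: 0.175
```

Run:
```python
from h import *
s=r.sense();print(s['tcp_pos'],cl(s['tcp_pos']),s['wrist_force'],s['gripper_width']*87)
```

```text
[ 0.54819452 -0.10551331  0.12756758] [-92.67511491   1.51990307 127.5675813 ] [-0.80345957 -0.92563512  0.30388889] 15.257524083762886
```

>>> play_rows:
  plan:
    - [[0,-0.7,0,0,0,0],[0,-1.4,0,0,0,0],[0,-2.1,0,0,0,0],[0,-2.7,0,0,0,0],[0,-2.7,0,0,0,0]]

```text
time_s: 4.72
tcp_pos: [0.5545, -0.0801, 0.1292]
ee_rot: [[-0.0, -0.23, -0.973], [-0.003, -0.973, 0.23], [-1.0, 0.003, -0.0]]
wrist_force: [-2.3, -6.8, 6.6]
gripper_width: 0.171
```

Run:
```python
from h import *
s=r.sense();print(s['tcp_pos'],cl(s['tcp_pos']),s['wrist_force'],s['gripper_width']*87)
snap('wrist','wrist3')
```

```text
[ 0.55448919 -0.0800744   0.12918522] [-66.47027535   1.27729539 129.18522075] [-2.29192418 -6.80432982  6.55297107] 14.883806631600887
```

View pics/wrist3.png

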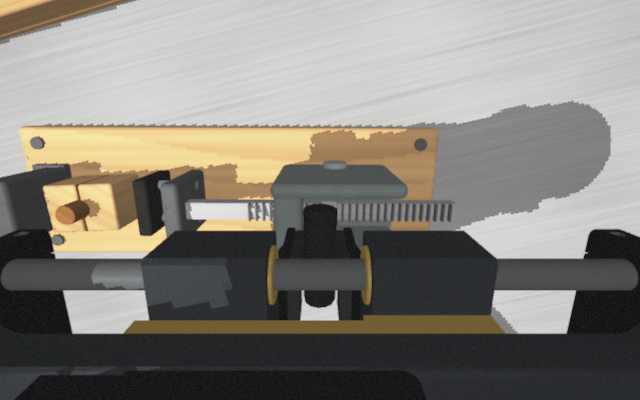

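```bash
cat >> h.py <<'E'
def meas(f):
    k=np.load(f'pics/{f}.npz'); F=200/np.tan(np.radians(float(k['vfov'])/2))
    R=cv2.Rodrigues(k['rvec'].astype(float))[0]; t=k['tvec'].reshape(3)
    v,u=np.mgrid[:400,:640]; d=k['d']
    P=np.stack([(u-k['cx'])/F*d,(v-k['cy'])/F*d,d],-1)-t; W=P@R
    q=W[...,:2]-O; x=q@AX*1e3; y=q@np.array([-AX[1],AX[0]])*1e3; z=W[...,2]*1e3
    im=k['im'].astype(int); br=im.sum(-1); sat=im.max(-1)-im.min(-1)
    ok=(d>0)&(abs(y)<23)&(z>30)
    m=ok&(z>74)&(z<82)&(x<110)&(x>-20)&(sat<40)
    def ext(a): return np.percentile(a,[2,50,98]).round(1) if a.size>5 else None
    print(f,'high',m.sum(),'x',ext(x[m]),'z',ext(z[m]))
    m2=ok&(z>64)&(x>-20)&(x<120)&(sat<40); h=np.histogram(x[m2],bins=np.arange(0,122,2)); print(' hist',{int(b):int(n) for b,n in zip(h[1],h[0]) if n})
    m3=ok&(sat>50)&(z>48)&(z<62)&(x>40); print(' foot x',ext(x[m3]),m3.sum())
    a=ok&(x>110)&(z>70)&(sat<40); print(' anvil x',ext(x[a]))
E
python3 - <<'E'
from h import *
for f in('wrist1','wrist2','wrist3'): meas(f)
im=cv2.imread('pics/wrist3.png')
cv2.imwrite('pics/wc3.png',cv2.resize(im[150:250,0:200],None,fx=4,fy=4,interpolation=cv2.INTER_CUBIC))
E
```

```text
wrist1 high 562 x [18.9 23.8 29.9] z [74.3 77.  78.8]
 hist {0: 25, 2: 26, 4: 23, 6: 23, 8: 25, 10: 26, 12: 25, 14: 27, 16: 26, 18: 236, 20: 118, 22: 97, 24: 101, 26: 104, 28: 73, 30: 8, 46: 2, 50: 3, 52: 3, 54: 1, 98: 17, 100: 28, 102: 2}
 foot x [ 82.7 102.3 130.2] 1448
 anvil x [138.2 144.3 155.3]
wrist2 high 868 x [18.9 23.5 30. ] z [74.4 77.1 78.5]
 hist {0: 51, 2: 47, 4: 49, 6: 49, 8: 50, 10: 49, 12: 44, 14: 50, 16: 46, 18: 490, 20: 193, 22: 147, 24: 153, 26: 159, 28: 96, 30: 17, 46: 1, 48: 1, 52: 1, 98: 14, 100: 12, 102: 1}
 foot x [ 81.7  99.5 130.6] 2837
 anvil x None
wrist3 high 890 x [26.7 31.7 37.6] z [74.4 77.1 78.6]
 hist {0: 49, 2: 49, 4: 54, 6: 41, 8: 49, 10: 702, 12: 2081, 14: 58, 16: 50, 18: 47, 20: 50, 22: 47, 24: 54, 26: 440, 28: 183, 30: 151, 32: 163, 34: 168, 36: 105, 38: 6, 54: 1, 58: 3, 60: 1, 98: 13, 100: 26}
 foot x [ 82.  100.8 130.2] 2829
 anvil x [137.9 140.1 148.6]
```

View pics/wc3.png

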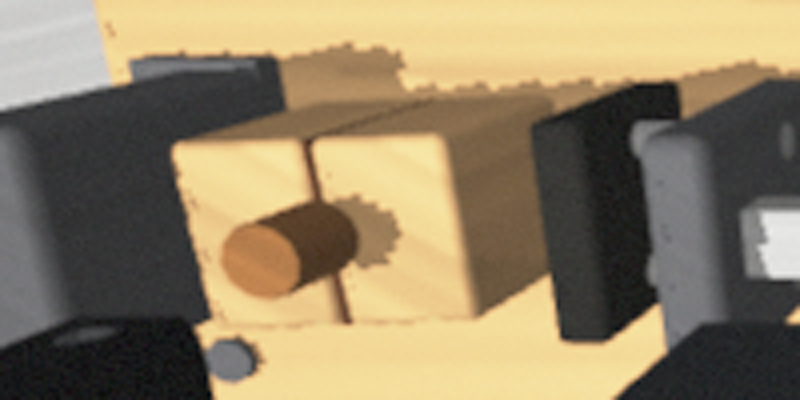

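Wrist3: the plate front moved from 30.0 to 37.6 mm with one stroke, while the foot (82 to 130) hasn't moved. Keep cycling.

>>> play_rows:
  plan:
    - [[0,0.7,0,0,0,0],[0,1.4,0,0,0,0],[0,2.1,0,0,0,0],[0,2.7,0,0,0,0],[0,2.75,0,0,0,0]]

```text
time_s: 5.4
tcp_pos: [0.5484, -0.1054, 0.1276]
ee_rot: [[0.001, -0.231, -0.973], [0.001, -0.973, 0.231], [-1.0, -0.001, -0.0]]
wrist_force: [-1.0, 1.9, 3.0]
gripper_width: 0.17
```

>>> play_rows:
  plan:
    - [[0,-0.7,0,0,0,0],[0,-1.4,0,0,0,0],[0,-2.1,0,0,0,0],[0,-2.8,0,0,0,0],[0,-2.8,0,0,0,0]]

```text
time_s: 6.02
tcp_pos: [0.5546, -0.0802, 0.1287]
ee_rot: [[-0.001, -0.23, -0.973], [-0.004, -0.973, 0.23], [-1.0, 0.004, 0.0]]
wrist_force: [-2.1, -6.3, 6.7]
gripper_width: 0.173
```

>>> play_rows:
  plan:
    - [[0,0.7,0,0,0,0],[0,1.4,0,0,0,0],[0,2.1,0,0,0,0],[0,2.8,0,0,0,0],[0,2.8,0,0,0,0]]

```text
time_s: 6.65
tcp_pos: [0.5483, -0.106, 0.1275]
ee_rot: [[0.0, -0.231, -0.973], [-0.0, -0.973, 0.231], [-1.0, 0.0, -0.0]]
wrist_force: [-1.2, 1.0, 3.4]
gripper_width: 0.179
```

>>> play_rows:
  plan:
    - [[0,-0.7,0,0,0,0],[0,-1.4,0,0,0,0],[0,-2.1,0,0,0,0],[0,-2.8,0,0,0,0],[0,-2.8,0,0,0,0]]

```text
time_s: 7.28
tcp_pos: [0.5546, -0.0804, 0.1288]
ee_rot: [[-0.001, -0.23, -0.973], [-0.005, -0.973, 0.23], [-1.0, 0.005, 0.0]]
wrist_force: [-2.5, -6.1, 7.5]
gripper_width: 0.176
```

Run:
```python
from h import *
s=r.sense();print(s['tcp_pos'],cl(s['tcp_pos']),s['wrist_force'],s['gripper_width']*87)
snap('wrist','wrist4');meas('wrist4')
```

```text
[ 0.55463516 -0.08035325  0.12879141] [-66.70781381   1.07081113 128.7914074 ] [-2.47932971 -6.07123667  7.51792461] 15.336094813943692
wrist4 high 1123 x [46.2 51.  57.3] z [74.4 77.1 78.6]
 hist {0: 73, 2: 28, 4: 46, 6: 52, 8: 46, 10: 882, 12: 1874, 14: 48, 16: 51, 18: 47, 20: 47, 22: 52, 24: 46, 26: 49, 28: 46, 30: 48, 32: 50, 34: 52, 36: 48, 38: 52, 40: 46, 42: 48, 44: 90, 46: 623, 48: 240, 50: 182, 52: 206, 54: 164, 56: 114, 76: 1, 78: 2, 80: 2, 100: 3, 102: 35, 104: 3}
 foot x [ 87.5 105.9 132.8] 2559
 anvil x [137.8 139.8 147.6]
```

View pics/wrist4.png

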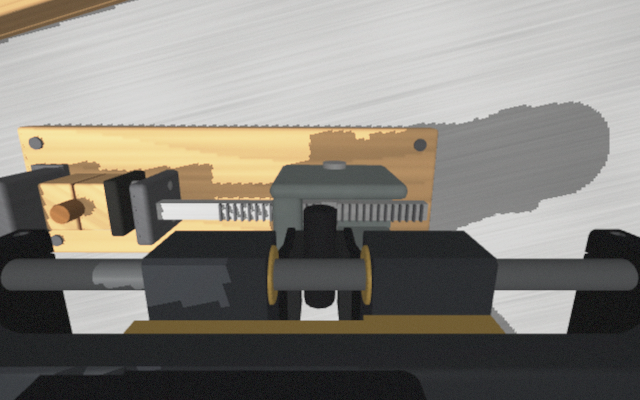

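The plate front is at 57.3, the foot has just been touched, and about 13 mm is left. One shorter stroke next, then the final one.

>>> play_rows:
  plan:
    - [[0,0.7,0,0,0,0],[0,1.4,0,0,0,0],[0,2.1,0,0,0,0],[0,2.8,0,0,0,0],[0,2.8,0,0,0,0]]

```text
time_s: 7.95
tcp_pos: [0.5484, -0.106, 0.1277]
ee_rot: [[0.0, -0.231, -0.973], [-0.0, -0.973, 0.231], [-1.0, 0.0, -0.0]]
wrist_force: [-0.5, 1.4, 3.8]
gripper_width: 0.177
```

>>> play_rows:
  plan:
    - [[0,-0.5,0,0,0,0],[0,-1.0,0,0,0,0],[0,-1.5,0,0,0,0],[0,-2.1,0,0,0,0],[0,-2.1,0,0,0,0]]

```text
time_s: 8.57
tcp_pos: [0.5529, -0.0874, 0.1289]
ee_rot: [[-0.001, -0.23, -0.973], [-0.005, -0.973, 0.23], [-1.0, 0.005, 0.0]]
wrist_force: [-1.5, -6.9, 8.6]
gripper_width: 0.169
```

Run:
```python
from h import *
s=r.sense();print(s['tcp_pos'],cl(s['tcp_pos']),s['wrist_force'],s['gripper_width']*87)
im,_,_=snap('wrist','wrist5');meas('wrist5')
cv2.imwrite('pics/wc5.png',cv2.resize(im[150:250,0:200],None,fx=4,fy=4,interpolation=cv2.INTER_CUBIC))
```

```text
[ 0.55293224 -0.08743283  0.12888986] [-73.98925132   1.09078035 128.88985998] [-1.49193099 -6.94055445  8.56125606] 14.695292341762297
wrist5 high 1130 x [52.  56.6 62.9] z [74.4 77.  78.6]
 hist {0: 75, 2: 90, 4: 2583, 6: 147, 8: 22, 10: 49, 12: 48, 14: 46, 16: 52, 18: 45, 20: 50, 22: 48, 24: 45, 26: 52, 28: 50, 30: 48, 32: 45, 34: 51, 36: 51, 38: 51, 40: 49, 42: 47, 44: 52, 46: 46, 48: 51, 50: 178, 52: 628, 54: 214, 56: 198, 58: 205, 60: 166, 62: 84, 78: 1, 80: 1, 82: 1, 106: 36, 108: 12, 110: 1}
 foot x [ 92.2 110.3 137.4] 2504
 anvil x [137.5 139.  141.7]
```

View pics/wc5.png

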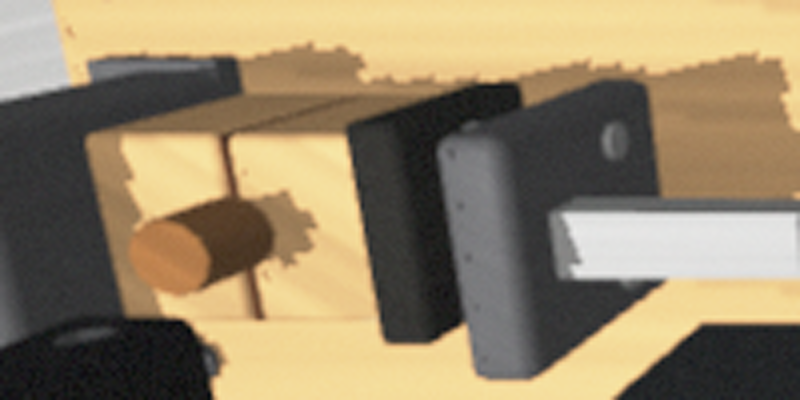

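>>> play_rows:
  plan:
    - [[0,-0.2,0,0,0,0],[0,-0.3,0,0,0,0],[0,-0.3,0,0,0,0]]

```text
time_s: 9.0
tcp_pos: [0.5535, -0.0851, 0.1287]
ee_rot: [[-0.002, -0.23, -0.973], [-0.005, -0.973, 0.23], [-1.0, 0.006, 0.0]]
wrist_force: [-1.6, -7.7, 7.3]
gripper_width: 0.169
```

Run:
```python
from h import *
s=r.sense();print(cl(s['tcp_pos']),s['wrist_force'])
im,_,_=snap('wrist','wrist6');meas('wrist6')
```

```text
[-71.63765591   1.08136091 128.65218831] [-1.57480419 -7.72014263  7.33185845]
wrist6 high 1134 x [52.6 57.2 63.6] z [74.4 77.1 78.6]
 hist {0: 56, 2: 69, 4: 39, 6: 2408, 8: 345, 10: 50, 12: 50, 14: 46, 16: 46, 18: 50, 20: 49, 22: 48, 24: 47, 26: 47, 28: 53, 30: 44, 32: 52, 34: 48, 36: 46, 38: 49, 40: 46, 42: 49, 44: 54, 46: 44, 48: 53, 50: 50, 52: 662, 54: 256, 56: 190, 58: 198, 60: 192, 62: 122, 64: 11, 82: 2, 84: 2, 104: 2, 106: 46, 108: 8}
 foot x [ 92.1 110.4 137.2] 2497
 anvil x [137.7 139.2 142.4]
```

>>> play_rows:
  plan:
    - [[0,0.7,0,0,0,0],[0,1.4,0,0,0,0],[0,2.0,0,0,0,0],[0,2.4,0,0,0,0],[0,2.4,0,0,0,0]]

```text
time_s: 9.68
tcp_pos: [0.5485, -0.1057, 0.1272]
ee_rot: [[0.0, -0.231, -0.973], [0.0, -0.973, 0.231], [-1.0, -0.0, -0.0]]
wrist_force: [1.7, 0.1, 1.1]
gripper_width: 0.173
```

>>> play_rows:
  plan:
    - [[0,-0.5,0,0,0,0],[0,-1.0,0,0,0,0],[0,-1.4,0,0,0,0],[0,-1.6,0,0,0,0],[0,-1.6,0,0,0,0]]

```text
time_s: 10.3
tcp_pos: [0.5517, -0.0923, 0.1286]
ee_rot: [[-0.001, -0.23, -0.973], [-0.004, -0.973, 0.23], [-1.0, 0.005, 0.0]]
wrist_force: [-0.9, -8.0, 5.2]
gripper_width: 0.17
```

Run:
```python
from h import *
s=r.sense();print(cl(s['tcp_pos']),s['wrist_force'])
im,_,_=snap('wrist','wrist7');meas('wrist7')
cv2.imwrite('pics/wc7.png',cv2.resize(im[150:250,0:200],None,fx=4,fy=4,interpolation=cv2.INTER_CUBIC))
```

```text
[-79.037852     1.17321504 128.62370395] [-0.93920817 -8.01414327  5.2321526 ]
wrist7 high 1146 x [53.5 58.1 64.5] z [74.3 77.  78.5]
 hist {0: 1192, 2: 84, 4: 22, 6: 58, 8: 60, 10: 29, 12: 45, 14: 51, 16: 52, 18: 43, 20: 54, 22: 49, 24: 47, 26: 46, 28: 50, 30: 50, 32: 48, 34: 47, 36: 50, 38: 51, 40: 46, 42: 47, 44: 44, 46: 52, 48: 51, 50: 48, 52: 465, 54: 424, 56: 215, 58: 197, 60: 209, 62: 142, 64: 54, 78: 3, 84: 3, 104: 2, 106: 45, 108: 11}
 foot x [ 92.3 110.1 137.3] 2485
 anvil x [137.5 138.8 140. ]
```

View pics/wc7.png

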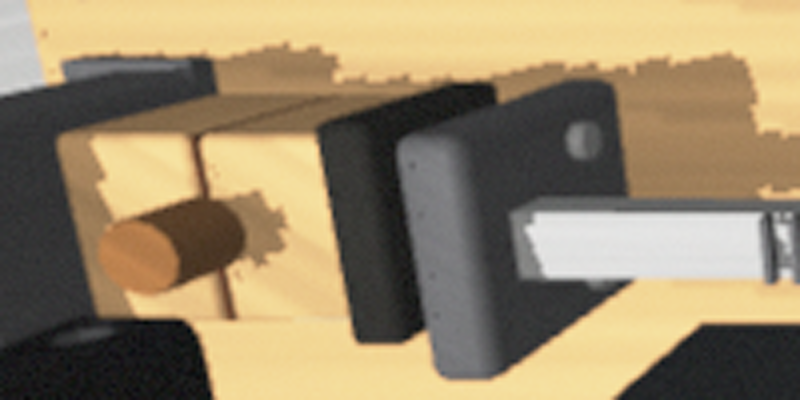

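The foot's end has stayed at 137.3, so it's against the stop. Before the last push I'll measure pad push-in directly from the pad and plate edges as well.

Run:
```python
from h import *
for f in('wrist3','wrist5','wrist7'):
    im=cv2.imread(f'pics/{f}.png'); 
    k=np.load(f'pics/{f}.npz');F=200/np.tan(np.radians(float(k['vfov'])/2))
    R=cv2.Rodrigues(k['rvec'].astype(float))[0]; t=k['tvec'].reshape(3)
    v,u=np.mgrid[:400,:640]; d=k['d']
    W=(np.stack([(u-k['cx'])/F*d,(v-k['cy'])/F*d,d],-1)-t)@R
    q=W[...,:2]-O; x=q@AX*1e3; y=q@np.array([-AX[1],AX[0]])*1e3; z=W[...,2]*1e3
    br=im.astype(int).sum(-1)
    m=(br<180)&(z>30)&(abs(y)<24)&(x>45)&(x<125)&(u<170)&(v<240)
    zt=z[m]; top=m&(z>np.percentile(zt,97)-3)
    print(f,m.sum(),'pad x',np.percentile(x[m],[1,2,50,98,99]).round(1),'z',np.percentile(zt,[2,50,90,97,99]).round(1),'top x',np.percentile(x[top],[2,50,98]).round(1))
    for zz in (59,61,63,65):
        mm=m&(abs(z-zz)<1.2); print(zz,mm.sum(),np.percentile(x[mm],[2,50,98]).round(1) if mm.sum()>5 else '')
```

```text
wrist3 1554 pad x [ 54.1  54.2  55.8 100.5 100.9] z [34.9 61.1 63.1 67.4 71.2] top x [ 99.2 100.2 101.6]
59 107 [ 54.2  54.9 100.5]
61 380 [ 54.4  57.7 100.4]
63 553 [55.  59.3 99.8]
65 27 [ 57.1  99.7 101.6]
wrist5 2683 pad x [ 51.5  51.6  78.5 107.6 108. ] z [32.4 61.5 70.8 73.9 75.1] top x [ 51.5  52.3 107.6]
59 201 [ 51.7  78.7 107.4]
61 496 [ 51.8  80.2 107.2]
63 661 [ 52.   82.6 107.5]
65 109 [ 51.7  52.5 108.5]
wrist7 2611 pad x [ 53.   53.1  78.3 107.7 108.2] z [31.9 61.8 71.3 74.1 75. ] top x [ 52.8  53.9 107.3]
59 212 [53.2 78.7 84.1]
61 503 [ 53.5  80.6 107.6]
63 661 [ 53.5  82.8 107.5]
65 116 [ 53.2  54.3 109.1]
```

```bash
cat >> h.py <<'E'
def pad(f,lo,hi):
    im=cv2.imread(f'pics/{f}.png'); k=np.load(f'pics/{f}.npz');F=200/np.tan(np.radians(float(k['vfov'])/2))
    R=cv2.Rodrigues(k['rvec'].astype(float))[0]; t=k['tvec'].reshape(3)
    v,u=np.mgrid[:400,:640]; d=k['d']
    W=(np.stack([(u-k['cx'])/F*d,(v-k['cy'])/F*d,d],-1)-t)@R
    q=W[...,:2]-O; x=q@AX*1e3; y=q@np.array([-AX[1],AX[0]])*1e3; z=W[...,2]*1e3
    br=im.astype(int).sum(-1); m=(br<180)&(abs(z-62.7)<1.5)&(abs(y)<24)&(x>lo)&(x<hi)
    p=m&(z>61.2); P=np.percentile(x[p],[2,50,98])
    s=(z>74)&(z<82)&(abs(y)<23)&(x>lo-45)&(x<hi-5)&(im.max(-1).astype(int)-im.min(-1)<40)
    S=np.percentile(x[s],[2,50,98]); print(f,'pad',P.round(2),'plate',S.round(2),'mid diff',(P-S).round(2))
E
python3 - <<'E'
from h import *
pad('wrist1',40,72);pad('wrist2',40,72);pad('wrist3',50,75);pad('wrist4',65,95);pad('wrist5',70,95);pad('wrist6',70,95);pad('wrist7',70,95)
E
```

```text
wrist1 pad [46.9  51.37 56.02] plate [18.94 23.81 29.85] mid diff [27.96 27.56 26.17]
wrist2 pad [46.88 51.21 56.12] plate [18.87 23.53 29.96] mid diff [28.01 27.68 26.16]
wrist3 pad [54.71 58.99 63.55] plate [26.66 31.65 37.56] mid diff [28.05 27.34 25.99]
wrist4 pad [74.2  78.55 83.18] plate [46.18 51.   57.26] mid diff [28.01 27.54 25.92]
wrist5 pad [78.72 83.01 87.53] plate [51.95 56.61 62.88] mid diff [26.77 26.4  24.65]
wrist6 pad [78.57 82.98 87.66] plate [52.6  57.22 63.62] mid diff [25.97 25.76 24.04]
wrist7 pad [78.65 82.91 87.58] plate [53.46 58.07 64.5 ] mid diff [25.2  24.84 23.08]
```

The direct measure is consistent: the pad-to-plate difference was 26.1 free and is 23.1 now, so the pad is 2.9 mm in. I need about 5 mm more, which is about 10 mm at the bar.

>>> play_rows:
  plan:
    - [[0,-0.3,0,0,0,0],[0,-0.6,0,0,0,0],[0,-0.9,0,0,0,0],[0,-0.9,0,0,0,0],[0,-0.9,0,0,0,0]]

```text
time_s: 10.98
tcp_pos: [0.5536, -0.0842, 0.1289]
ee_rot: [[-0.001, -0.23, -0.973], [-0.005, -0.973, 0.23], [-1.0, 0.005, 0.0]]
wrist_force: [-0.6, -9.8, 7.7]
gripper_width: 0.176
```

Run:
```python
from h import *
s=r.sense();print(cl(s['tcp_pos']),s['wrist_force'])
snap('wrist','wrist8');pad('wrist8',70,95);meas('wrist8')
```

```text
[-70.67569674   1.14741077 128.93349789] [-0.58383489 -9.80554157  7.65005045]
wrist8 pad [78.77 83.08 87.75] plate [56.61 61.09 67.54] mid diff [22.15 21.98 20.2 ]
wrist8 high 1143 x [56.6 61.1 67.5] z [74.3 77.1 78.6]
 hist {0: 79, 2: 24, 4: 57, 6: 728, 8: 2024, 10: 81, 12: 24, 14: 48, 16: 47, 18: 50, 20: 55, 22: 43, 24: 46, 26: 47, 28: 51, 30: 51, 32: 46, 34: 48, 36: 51, 38: 47, 40: 47, 42: 49, 44: 51, 46: 47, 48: 51, 50: 49, 52: 48, 54: 51, 56: 700, 58: 246, 60: 192, 62: 202, 64: 189, 66: 119, 68: 5, 78: 1, 80: 1, 82: 4, 106: 47, 108: 10}
 foot x [ 92.3 110.4 137.3] 2512
 anvil x [137.8 139.3 143.9]
```

>>> play_rows:
  plan:
    - [[0,-0.3,0,0,0,0],[0,-0.5,0,0,0,0],[0,-0.5,0,0,0,0],[0,-0.5,0,0,0,0]]

```text
time_s: 11.52
tcp_pos: [0.5547, -0.0798, 0.1289]
ee_rot: [[-0.002, -0.23, -0.973], [-0.006, -0.973, 0.23], [-1.0, 0.006, 0.0]]
wrist_force: [-0.4, -11.3, 6.9]
gripper_width: 0.174
```

Run:
```python
from h import *
s=r.sense();print(cl(s['tcp_pos']),s['wrist_force'])
im,_,_=snap('wrist','wrist9');pad('wrist9',70,95)
```

```text
[-66.1353818    1.13841726 128.88292524] [ -0.39250692 -11.32350737   6.91187903]
wrist9 pad [79.42 83.46 87.77] plate [58.09 62.75 69.17] mid diff [21.33 20.71 18.59]
```

View pics/wrist9.png

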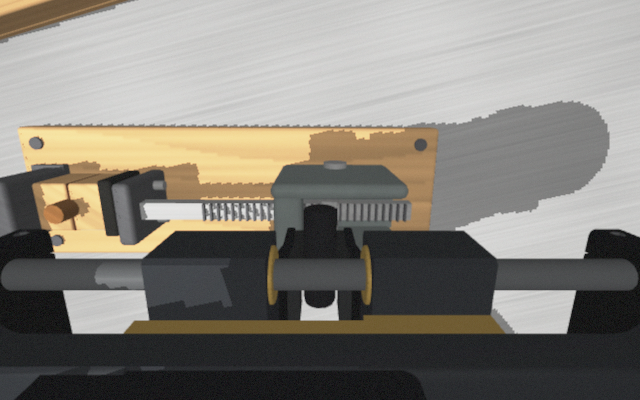

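>>> play_rows:
  plan:
    - [[0,-0.1,0,0,0,0],[0,-0.1,0,0,0,0],[0,-0.1,0,0,0,0],[0,-0.1,0,0,0,0]]

```text
time_s: 12.08
tcp_pos: [0.5549, -0.0791, 0.1288]
ee_rot: [[-0.002, -0.23, -0.973], [-0.006, -0.973, 0.23], [-1.0, 0.007, 0.001]]
wrist_force: [-0.6, -12.2, 6.1]
gripper_width: 0.177
```

Run:
```python
from h import *
s=r.sense();print(cl(s['tcp_pos']),s['wrist_force'])
im,_,_=snap('wrist','wrist10');pad('wrist10',70,95)
for i in range(5): r.capture('side')
snap('wrist','wrist11');pad('wrist11',70,95);meas('wrist11'); snap('side','side11')
im=cv2.imread('pics/wrist11.png')
cv2.imwrite('pics/wc11.png',cv2.resize(im[150:250,0:200],None,fx=4,fy=4,interpolation=cv2.INTER_CUBIC))
```

```text
[-65.43976899   1.14925901 128.83519434] [ -0.60244841 -12.20903403   6.09666404]
wrist10 pad [79.37 83.42 87.82] plate [58.29 62.89 69.25] mid diff [21.08 20.53 18.56]
wrist11 pad [79.38 83.34 87.79] plate [58.19 62.81 69.23] mid diff [21.19 20.52 18.57]
wrist11 high 1143 x [58.2 62.8 69.2] z [74.3 77.1 78.7]
 hist {0: 41, 2: 77, 4: 23, 6: 73, 8: 40, 10: 37, 12: 2001, 14: 765, 16: 45, 18: 49, 20: 50, 22: 46, 24: 52, 26: 50, 28: 48, 30: 49, 32: 47, 34: 46, 36: 49, 38: 52, 40: 47, 42: 50, 44: 45, 46: 52, 48: 45, 50: 52, 52: 47, 54: 50, 56: 107, 58: 647, 60: 256, 62: 180, 64: 201, 66: 191, 68: 98, 82: 1, 84: 1, 104: 1, 106: 40, 108: 8}
 foot x [ 92.  110.7 137.1] 2540
 anvil x [137.9 140.1 148.4]
```

View pics/wc11.png

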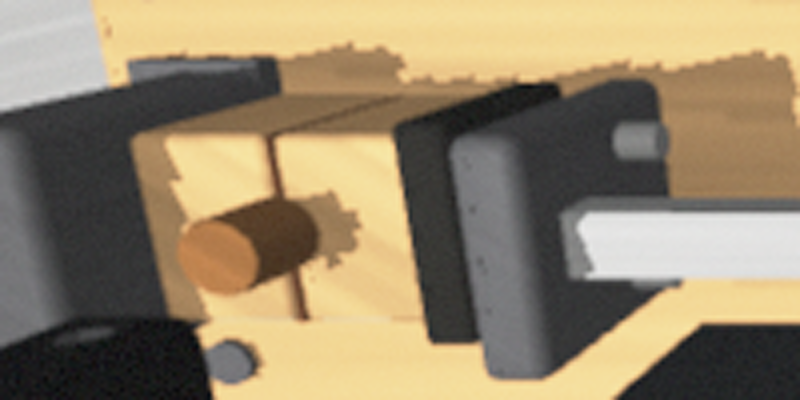

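View pics/side11.png

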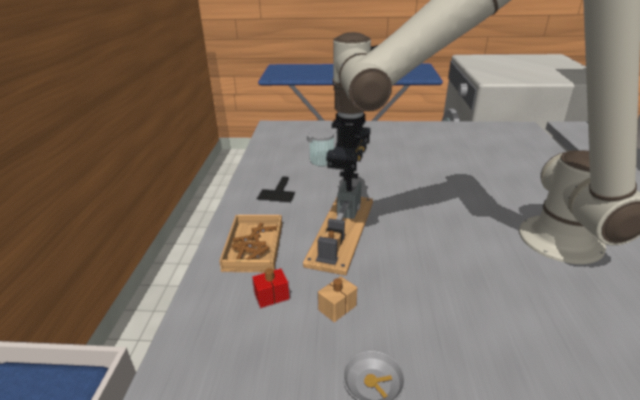

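The crop shows the pad flush on the foot, the foot against the stop, and a gap of about half the free gap. The readings are steady at 7.5 mm pushed in, and the other objects look undisturbed. I'm handing it in.

Run:
```python
from station import r
print(r.finish_job())
```

```text
the job is handed in; nothing more can be done
None
```

I pinched the trigger bar and worked it through five strokes, and the jaw now presses the foot against the fixed stop. I handed the job in at about 12.5 s, still gripping the trigger.

- **Pad:** it is pushed in about 7.5 mm, and half its travel is 7.75 mm. The reading was the same in two pictures about 0.3 s apart, and the crush limit is 12.5 mm.
- **Foot:** its end read about 137 mm against the stop face at 138 mm. It stayed within 0.3 mm through the last strokes, so it is seated.
- **Force and surroundings:** the wrist force was about 14 N at the end. The last side picture shows the tray, scraper, jar, dish and look-alike blocks where they were.

**What disagreed:**
- My first rough pixel estimate of the pad's push-in came out too high because the pad's top is lower than the jaw plate's. I replaced it with a depth-based measure.
- The middle-of-part reading from that measure gives about 7.0 mm. I trusted the edge reading of 7.5 mm, because the plate hides part of the pad as the gap closes.
- The last 1 mm nudge barely moved the jaw, so the trigger was probably at or near its stop.

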